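# Ready the new sleeve, find which way the drum nut undoes, and hold it off the spindle

## Task

The 51 mm abrasive sleeve on the spindle sander is worn: first pick the new sleeve of the same diameter from the three on the bench and stand it upright, let go, on the sander's steel table beside the drum. Then take the hex cap nut off that drum, the one in the middle of the steel table: nobody knows whether it is right- or left-hand threaded, so try it both ways, unscrew it by turning rather than pulling it off, and finish while still holding it level in the gripper, lifted well clear above the spindle end, so that I can swap the sleeve. Leave the spare drum's nut on the sander's shelf, the other sleeves and everything else on the bench where they are.

Things in the scene. Friction and masses are not known exactly. Their poses are not given: they have to be found in the camera images.
- sander: spindle sander let into the bench, fixed: flat steel table, top 20 mm above the bench, x -140..140, y -190..100 mm; then to y 190 a grey shelf of the same height with a spare drum and nut at (70, 146) mm and two thin spindles at y 150, 107 mm high. Origin at bench height, z up. The working drum, 51 mm wide, 100 mm high, stands at (20, -20) mm and does not turn; the rest of the steel table is free
- spindle_seat (a point): on the working drum's axis, where the home nut's underside rests: top of a 44 mm steel washer, 104 mm above the bench. The threaded end is 24 mm wide and ends 20.5 mm above this. Two-start thread, hand unseen and different from drum to drum: the wrong way the nut stops dead after about 0.1 rad; the right way it turns easily, rises 16 mm a turn, is free after about 2.5 rad
- nut: steel hex cap nut on the working drum: closed low-domed top, 34 mm across flats, 39 mm over corners, flats 24.5 mm tall, 31.5 mm with the dome, 0.1 to 0.21 kg. Origin: centre of its underside, z up its axis; flats face its x axis and every 60 degrees. Starts home, finger-loose, its yaw equal to the sander's; let go half-way it stays where it is
- spare_nut: the same kind of nut on the spare drum standing on the sander's shelf; leave it
- sleeve_51: an abrasive sleeve, 51 mm outside diameter, 46 mm inside, 76 mm tall, open tube of brown abrasive paper on card, standing on end on the bench; origin: centre of its lower end, z up its axis; 0.025 to 0.05 kg; matches the drum
- sleeve_38: an abrasive sleeve, 38 mm outside diameter, 33 mm inside, 76 mm tall, open tube of brown abrasive paper on card, standing on end on the bench; origin: centre of its lower end, z up its axis; a wrong size
- sleeve_64: an abrasive sleeve, 64 mm outside diameter, 59 mm inside, 76 mm tall, open tube of brown abrasive paper on card, standing on end on the bench; origin: centre of its lower end, z up its axis; a wrong size
- square: bystander: small try square lying flat, wooden stock 75 x 14 x 12 mm along its x centred on the origin, steel blade 110 mm along +y, 8 mm high at the blade; origin: under the middle of the stock
- sanding_block: bystander: cork sanding block 70 x 110 x 29 mm; origin: centre of its underside
- tape: bystander: roll of masking tape lying flat, 96 mm diameter, 25 mm high; origin: centre of its underside
- glue: bystander: white glue bottle, 52 mm diameter, 130 mm tall; origin: centre of its underside
- brush: bystander: bench brush 210 mm long lying along its x, about 20 mm high; origin: under its middle
- pencil_tin: bystander: steel tin of pencils, 72 mm diameter, 130 mm tall with the pencils; origin: centre of its underside
- spacer: bystander: aluminium spacer ring, 48 mm diameter, 12 mm high; origin: centre of its underside
Not all that is in view belongs to the job. What is shaped like the sleeve_51 but pink is not meant. What is shaped like the nut but pink is not meant.

How it is judged:
On the way, in this order (a step that is already met when the one before it is completed fails the run):
1. the 51 mm sleeve stands upright and let go on the sander's steel table, the drum's nut still home (z of sleeve_51 in the frame of sander between 0.016 and 0.026 m and angle between sleeve_51's own z axis and vertical below 0.12 rad and x of sleeve_51 in the frame of sander between -0.125 and 0.125 m and y of sleeve_51 in the frame of sander between -0.178 and 0.09 m and linear speed of sleeve_51 below 0.03 m/s and contact force between the fingers and sleeve_51 below 0.1 N and z of nut in the frame of spindle_seat below 0.003 m and horizontal distance between nut and spindle_seat below 0.006 m), for 0.2 s.
2. the nut is unscrewed: turned by more than 1 rad from home while still on the thread (angle between the x axis of nut and the x axis of sander, either way round above 1 rad and z of nut in the frame of spindle_seat between 0.0022 and 0.009 m and horizontal distance between nut and spindle_seat below 0.006 m and angle between nut's own z axis and vertical below 0.25 rad), for 0.1 s.
At the end, for the whole second after the job is handed in: the nut gripped by the fingers (over 2 N), still, level within 0.3 rad, its underside over 50 mm above its seat (30 mm clear of the spindle end); the 51 mm sleeve upright within 0.12 rad on the sander's steel table, released and still (z of nut in the frame of spindle_seat above 0.05 m and angle between nut's own z axis and vertical below 0.3 rad and contact force between the fingers and nut above 2 N and linear speed of each of nut, sleeve_51 below 0.03 m/s and z of sleeve_51 in the frame of sander between 0.016 and 0.026 m and angle between sleeve_51's own z axis and vertical below 0.12 rad and x of sleeve_51 in the frame of sander between -0.125 and 0.125 m and y of sleeve_51 in the frame of sander between -0.178 and 0.09 m and contact force between the fingers and sleeve_51 below 0.1 N); the arm keeps its last pose, push and grip.
It fails at once if the spare drum's nut is moved (distance of spare_nut from where it was at the start of the episode above 0.01 m).
It fails at once if a sleeve of the wrong size is shifted by more than 30 mm (distance of any of sleeve_38, sleeve_64 from where it was at the start of the episode above 0.03 m).
It fails at once if another thing on the bench is shifted by more than 40 mm (distance of any of square, sanding_block, tape, glue, brush, pencil_tin, spacer from where it was at the start of the episode above 0.04 m).
It also fails if it takes over 61 s, if anything falls off the work surface, if the arm or the gripper's body presses on something with over 40 N, if the wrist force passes 120 N, or if a joint passes its speed limit or range.

## Robot

A 7-joint arm with a two-finger parallel gripper is mounted at the origin on the work surface. World frame = base frame: x ahead of the robot, y to its left, z up, the work surface at z = 0. Lengths are in m, angles in rad, forces in N, time in s.
With the tool pointing down it reaches from about 0.4 to 0.85 m from the base axis. Payload 10.4 kg.
Tool frame: the origin (TCP) lies on the centre line of the jaws, within the pads' length; the fingertips stand 11 mm ahead of it and the grasp point (between the pads) lies 8 mm behind it (tip_reach is the distance from the TCP to the fingertips, in m); z points along the fingers, y is the line along which they close (so a half turn about z gives the same grasp; the last joint's range is limited). The gripper opens to 85 mm and grips with 20 to 120 N. Pads are 22 mm wide; open, the fingers measure 114 mm over their backs; the gripper's body (76 mm by 85 mm) begins 54 mm behind the grasp point. The pads swing forward as they close: fully open they stand 13 mm farther back than shut.
Start: joints at [-1.222, 0.332, -0.065, 1.46, 0.022, 1.35, -0.088], TCP at [0.227, 0.582, 0.242] pointing down, gripper open.
Joint ranges: [-2.6, 2.6], [-0.5, 2.12], [-1.47, 1.34], [0.16, 2.42], [-1.27, 4.41], [0.06, 2.06], [-2.6, 2.6]. Speed limits (rad/s): [2.22, 2.22, 2.79, 2.79, 3.14, 3.14, 3.14].

## Interface

Orientations are given as a unit quaternion [x, y, z, w].
In Python, from workcell import get_obs, camera, hand_in, tip_reach gives the robot as it stands. The module is installed in compiled form; this text tells all that it offers.
- The arm moves only by the tool move_arm, never from a script. Its argument "plan" is a list of rows, each an object with "delta_pos": the shift along the tool's x, y, z in fractions of the full range, 1 being 0.8 m, a list of three; "turn": the turn, a rotation vector about the tool's x, y, z in fractions of the full range, 1 being 4 rad, a list of three; "fingers": the closure, from 0 (fully open) to 1 (shut). A call has 1 to 12 rows; each row is the pose to reach, as a shift and turn from the pose commanded when the call began, along the tool's axes at that moment; what a row does not reach only later rows make up. A row lasts 1/8 s, in which the tool goes at most 62.5 mm and 10.7 degrees, less where a joint would pass 70% of its speed; a pose out of reach is approached as far as the arm can. A call with a gripper value outside its range is refused whole. The fingers move at their own pace and stop on an object; "force" is the grip in N (left out, the last holds). Time passes only in rows, so rows that repeat a pose let the fingers close. It gives the time, the measured TCP pose, the force, the opening and the grip force at its end, in the units of the state.
- get_obs(): the state, without advancing time (a new reading comes with each control period).
- camera(name): name is "side" or "top" or "wrist"; returns a dict with "color" (420x560x3 uint8, red, green, blue), "range_z" (420x560 float32, m along the optical axis (not along the pixel's ray), 0 where there is no reading), "fx", "fy", "cx", "cy" (pixels), "R" (3x3) and "t" (3): a world point X has camera coordinates R X + t; the wrist camera has in their place "tool_from_camera" (4x4, takes a point from camera to tool coordinates, whose origin is the TCP and whose axes are the flange's). Camera axes: x right, y down, z forward; pixel columns grow to the right and rows downward; lengths in m; the calibration is good to about 2 mm. A picture is of the moment at which its call begins: read the wrist's pose just before it.
- hand_in(): hands the job in; it is judged then, once.
The state is a dict: "clock": time; "joint_pos": joint angles; "joint_velocities": joint speeds; "tau": joint torques, N m; "position": TCP position; "ee_rot": TCP orientation; "ft_force": force on the tool from outside, world axes, zero at the start; "torque": the same for the moment, N m; "grip_width": opening from 0.0 (shut) to 1.0 (fully open); "grasp_force": force on a finger pad.
Only numpy, scipy, OpenCV 4.12 (cv2) and the standard library are available. Lean on these libraries where they do the work, as an engineer would, in place of code of your own. Each camera call takes 0.05 s, during which the arm holds its last target. There are 200 camera calls.

## Working session

There is one attempt and no reset: what is moved stays moved. The work goes in short steps, Python scripts to look and compute and a tool call to move; the robot and the scene stay as the last step left them, time stands still between calls to the robot, and variables do not carry over. Pictures are saved under pics/ and viewed, at most 10 in all, crops included, and the job is handed in when it is done.

Besides the shell and the picture viewer there is one more tool, called after ">>>" in YAML: its name, and indented under it one key for each argument. move_arm: Moves the arm, as the interface text tells. Its arguments: {"type":"object","properties":{"plan":{"type":"array","items":{"type":"object","properties":{"delta_pos":{"type":"array","items":{"type":"number"}},"turn":{"type":"array","items":{"type":"number"}},"fingers":{"type":"number"}}}},"force":{"type":"number"}},"required":["plan"]}

```bash
mkdir -p pics
cat > h.py <<'E'
import numpy as np, cv2
from workcell import get_obs, camera, hand_in, tip_reach
from scipy.spatial.transform import Rotation as Rot
def cloud(c):
    z=c["range_z"]; v,u=np.mgrid[:z.shape[0],:z.shape[1]]
    P=np.stack([(u-c["cx"])/c["fx"]*z,(v-c["cy"])/c["fy"]*z,z],-1)
    return (P-c["t"])@c["R"]   # R^T (P-t)
E
python3 - <<'E'
from h import *
ims=[]
for n in("top","side"):
    c=camera(n); np.savez(n,**c); cv2.imwrite(f"pics/{n}0.png",c["color"][:,:,::-1])
    print(n,c["fx"],c["R"],c["t"])
o=get_obs();print(o)
E
```

```text
top 466.96070190631207 [[ 0.01108513 -0.99992712 -0.0047818 ]
 [-0.97543122 -0.00976108 -0.22008784]
 [ 0.22002513  0.00710402 -0.97546834]] [0.00425385 0.57502452 1.36783179]
side 402.2668842462203 [[ 0.8944623  -0.44699623 -0.01146993]
 [-0.35235939 -0.68883293 -0.63352352]
 [ 0.27528176  0.57070445 -0.77363841]] [-0.50814553  0.2673897   0.97204978]
{'clock': 0.1, 'joint_pos': array([-1.22162254,  0.33281934, -0.06472315,  1.46088081,  0.02159765,
        1.34988345, -0.0884627 ]), 'joint_velocities': array([-0.00055862, -0.00097832, -0.00078775, -0.00471656, -0.00078051,
        0.00092462, -0.00142578]), 'tau': array([ 2.35461575e-04, -6.26741266e+01,  4.85707854e-02, -3.92431784e+01,
        1.61975896e-02,  6.85762614e-03,  4.34789672e-05]), 'position': array([0.22691266, 0.58200157, 0.24157767]), 'ee_rot': array([ 1.84779668e-01,  9.82779759e-01, -6.40635206e-04, -9.56859670e-05]), 'ft_force': array([ 0.04831626,  0.60114902, -0.21623224]), 'torque': array([ 0.0059936 , -0.02112992,  0.02526322]), 'grasp_force': 0.0, 'grip_width': 0.998982173471406}
```

View pics/top0.png

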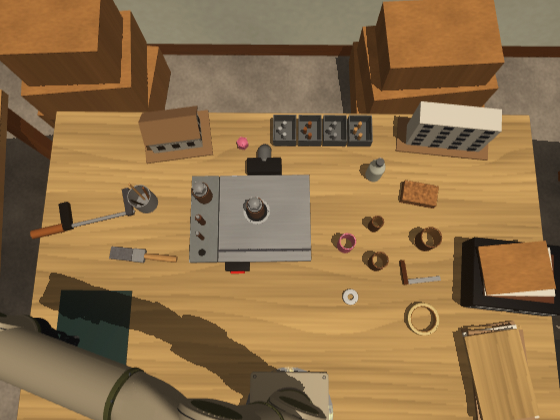

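View pics/side0.png

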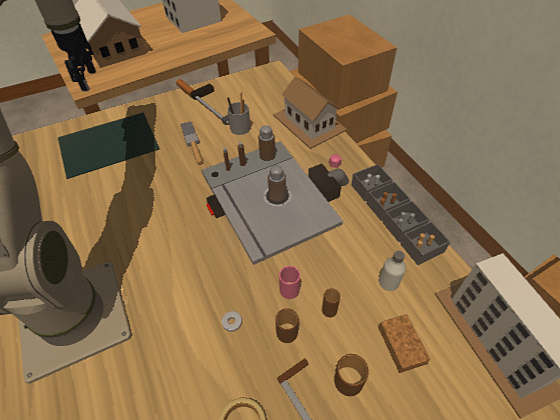

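The top view shows three brown sleeves: small at (376,223), medium at (377,261) and large at (429,238). A pink decoy sleeve is at (346,242). The working nut is at (255,203), the spare at (201,187) and a pink nut at (242,143). The medium sleeve at (377,261) is the likely 51 mm one, so I'll measure it.

Run:
```python
from h import *
D={n:dict(np.load(n+".npz")) for n in("top","side")}
W={n:cloud(D[n]) for n in D}
P=np.vstack([W[n][D[n]["range_z"]>0] for n in W])
T=W["top"]
for px in [(376,223),(377,261),(429,238),(346,242)]:
    s=T[px[1]-14:px[1]+15,px[0]-14:px[0]+15].reshape(-1,3)
    s=s[(s[:,2]>.066)&(s[:,2]<.09)]
    (x,y),r=cv2.minEnclosingCircle((s[:,:2]*1000).astype(np.float32))
    print(px,len(s),round(x),round(y),"r",round(r,1),"z",np.median(s[:,2]).round(4))
# side too: rim points near those
S=W["side"].reshape(-1,3);S=S[(S[:,2]>.068)&(S[:,2]<.085)]
print("clusters side/top rim")
for nm,Q in(("top",T.reshape(-1,3)),("side",W["side"].reshape(-1,3))):
    Q=Q[(Q[:,2]>.066)&(Q[:,2]<.085)&(Q[:,0]>.3)&(Q[:,0]<.8)&(Q[:,1]<-.1)&(Q[:,1]>-.6)]
    g=np.zeros((600,600),np.uint8); g[((Q[:,0]-.3)*1000).astype(int),((-Q[:,1])*1000).astype(int)]=255
    g=cv2.dilate(g,np.ones((9,9)))
    n,l,st,ce=cv2.connectedComponentsWithStats(g)
    idx=l[((Q[:,0]-.3)*1000).astype(int),((-Q[:,1])*1000).astype(int)]
    for i in range(1,n):
        q=Q[idx==i]
        if len(q)<15: continue
        (x,y),r=cv2.minEnclosingCircle((q[:,:2]*1000).astype(np.float32)); print(nm,len(q),round(x,1),round(y,1),round(r,1))
# sander top z~0.02
Q=T.reshape(-1,3);Q=Q[(abs(Q[:,2]-.02)<.006)&(Q[:,0]>.4)&(Q[:,0]<.9)&(abs(Q[:,1])<.35)]
g=np.zeros((500,700),np.uint8);g[((Q[:,0]-.4)*1000).astype(int),((Q[:,1]+.35)*1000).astype(int)]=255
g=cv2.morphologyEx(g,cv2.MORPH_CLOSE,np.ones((7,7)));g=cv2.morphologyEx(g,cv2.MORPH_OPEN,np.ones((21,21)))
cs=cv2.findContours(g,0,1)[0];c=max(cs,key=cv2.contourArea);print("sander rect (y+350,x-400)",cv2.minAreaRect(c),cv2.contourArea(c))
# nut(s): z>0.1
for nm in W:
    Q=W[nm].reshape(-1,3);Q=Q[(Q[:,2]>.116)&(Q[:,2]<.145)&(Q[:,0]>.4)&(Q[:,0]<.85)&(abs(Q[:,1])<.3)]
    for lo,hi in((-.1,.05),(.05,.25)):
        q=Q[(Q[:,1]>lo)&(Q[:,1]<hi)]
        if len(q): print(nm,"nut",len(q),q.min(0).round(4),q.max(0).round(4),np.median(q,0).round(4))
# height map of neighbours
crop=D["top"]["color"][170:330,180:460,::-1]
a=cv2.resize(D["side"]["color"][160:400,170:440,::-1],None,fx=2,fy=2,interpolation=2)
cv2.imwrite("pics/crop1.png",a)
```

```text
(376, 223) 55 558 -264 r 19.4 z 0.0755
(377, 261) 80 440 -269 r 26.6 z 0.075
(429, 238) 113 511 -426 r 32.8 z 0.074
(346, 242) 70 496 -173 r 25.5 z 0.0747
clusters side/top rim
top 159 407.6 -540.7 101.2
top 80 440.3 -269.5 26.6
top 70 496.1 -172.9 25.5
top 113 511.5 -425.7 32.8
top 55 557.6 -264.3 19.4
top 61 728.4 -268.2 25.5
side 181 443.5 -266.3 26.0
side 158 499.0 -171.1 25.8
side 257 514.2 -422.7 32.3
side 116 560.2 -263.6 19.2
side 125 730.9 -267.0 25.4
sander rect (y+350,x-400) ((475.1954345703125, 166.07765197753906), (306.09954833984375, 378.7170104980469), 88.83085632324219) 98584.0
top nut 121 [0.5817 0.0883 0.117 ] [0.6146 0.1237 0.1398] [0.5972 0.1056 0.1318]
side nut 140 [0.5844 0.0887 0.1162] [0.619  0.1265 0.1382] [0.599  0.1025 0.1307]
```

View pics/crop1.png

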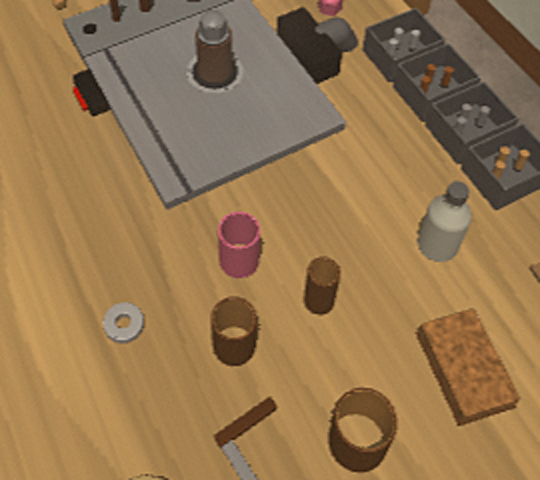

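The crop shows the medium brown sleeve at about (234,330). The small one is at (322,285), the large one at (362,430) and the pink decoy at (239,243). The measured radius of 26 mm confirms the medium sleeve as the 51 mm one, at about (0.442, -0.268). Next I'll work out the first move.

```bash
cat >> h.py <<'E'
def go(p, az=None, o=None):
    """deltas (tool frame) to world TCP p with tool y at azimuth az (deg), tool down"""
    o=o or get_obs(); R0=Rot.from_quat(o["ee_rot"]); d=R0.inv().apply(np.array(p)-o["position"])
    t=np.zeros(3)
    if az is not None:
        a=np.radians(az); y=np.array([np.cos(a),np.sin(a),0]); z=np.array([0,0,-1.]); x=np.cross(y,z)
        t=(R0.inv()*Rot.from_matrix(np.stack([x,y,z],1))).as_rotvec()
    print("d",d.round(4),"turn",t.round(3))
E
python3 - <<'E'
from h import *
go((.52,.15,.24),15); go((.442,-.268,.20),-31)
for n in("top","side"):
    D=dict(np.load(n+".npz"));W=cloud(D).reshape(-1,3)
    Q=W[(W[:,2]>.09)&(W[:,2]<.2)&(W[:,0]>.55)&(W[:,0]<.72)&(W[:,1]>.2)&(W[:,1]<.32)]
    print(n,"spare",len(Q),np.median(Q[Q[:,2]>Q[:,2].max()-.012],0),Q[:,2].max())
    Q=W[(abs(W[:,2]-.02)<.004)]
    # near (y min) edge of table & x edges
    for x0 in np.arange(.46,.68,.03):
        q=Q[(abs(Q[:,0]-x0)<.015)&(Q[:,1]>-.15)&(Q[:,1]<.3)]
        if len(q): print(round(x0,2),"ymin",np.percentile(q[:,1],.5).round(4))
E
```

```text
d [-0.43   -0.2961  0.002 ] turn [-0.001  0.001  0.937]
d [-0.5091 -0.7138  0.0425] turn [-1.00e-03  1.00e-03  1.74e+00]
top spare 263 [0.64495298 0.27307608 0.13247463] 0.14170405039883768
0.46 ymin -0.0638
0.49 ymin -0.0639
0.52 ymin -0.0638
0.55 ymin -0.0638
0.58 ymin -0.0608
0.61 ymin -0.0606
0.64 ymin -0.0607
0.67 ymin -0.0607
side spare 289 [0.64608785 0.27090318 0.13296384] 0.1391424107638253
0.46 ymin -0.0631
0.49 ymin -0.0642
0.52 ymin -0.0625
0.55 ymin -0.0612
0.58 ymin -0.0606
0.61 ymin -0.06
0.64 ymin -0.0595
0.67 ymin -0.0584
```

Careful with the scale: shifts go in shares of 0.8 m and turns go in shares of 4 rad. That gives: -0.71 m / 0.8 = -0.8875, -0.46 m / 0.8 = -0.575, 1.74 rad / 4 = 0.435.

>>> move_arm:
  plan:
    - {"delta_pos":[-0.1,-0.0625,0],"turn":[0,0,0.0468],"fingers":0}
    - {"delta_pos":[-0.2,-0.125,0],"turn":[0,0,0.0935],"fingers":0}
    - {"delta_pos":[-0.3125,-0.2125,0],"turn":[0,0,0.14],"fingers":0}
    - {"delta_pos":[-0.425,-0.2875,0],"turn":[0,0,0.1875],"fingers":0}
    - {"delta_pos":[-0.5375,-0.375,0],"turn":[0,0,0.2325],"fingers":0}
    - {"delta_pos":[-0.5375,-0.375,0],"turn":[0,0,0.235],"fingers":0}
    - {"delta_pos":[-0.5375,-0.375,0],"turn":[0,0,0.235],"fingers":0}
    - {"delta_pos":[-0.575,-0.5,0.0125],"turn":[0,0,0.28],"fingers":0}
    - {"delta_pos":[-0.6,-0.625,0.025],"turn":[0,0,0.325],"fingers":0}
    - {"delta_pos":[-0.625,-0.75,0.0375],"turn":[0,0,0.37],"fingers":0}
    - {"delta_pos":[-0.6375,-0.875,0.05],"turn":[0,0,0.415],"fingers":0}
    - {"delta_pos":[-0.6375,-0.8875,0.05],"turn":[0,0,0.435],"fingers":0}

```text
clock: 1.6
position: [0.4674, -0.0909, 0.2174]
ee_rot: [0.871, 0.491, 0.0, -0.0]
ft_force: [0.9, -0.3, -0.1]
grip_width: 1.0
grasp_force: 0.0
```

Run:
```python
from h import *
o=get_obs();print(o["clock"],o["position"],o["ee_rot"],o["joint_pos"].round(2)); go((.442,-.268,.20),-31)
```

```text
1.6 [ 0.46737876 -0.09091946  0.21743406] [ 8.71334331e-01  4.90689757e-01  1.58316690e-04 -1.46521907e-04] [-0.51 -0.01  0.61  1.9   0.    1.24 -0.44]
d [-0.1646  0.0701  0.0174] turn [-0.    -0.    -0.004]
```

To row units: -0.165 m / 0.8 = -0.2063, 0.01 m / 0.8 = 0.0125.

>>> move_arm:
  plan:
    - {"delta_pos":[-0.075,0.0313,0.0063],"turn":[0,0,0],"fingers":0}
    - {"delta_pos":[-0.1375,0.0588,0.0125],"turn":[0,0,0],"fingers":0}
    - {"delta_pos":[-0.2063,0.0875,0.0213],"turn":[0,0,0],"fingers":0}
    - {"delta_pos":[-0.2063,0.0875,0.0213],"turn":[0,0,0],"fingers":0}
    - {"delta_pos":[-0.2063,0.0875,0.0213],"turn":[0,0,0],"fingers":0}
    - {"delta_pos":[-0.2063,0.0875,0.0213],"turn":[0,0,0],"fingers":0}

```text
clock: 2.35
position: [0.4436, -0.2651, 0.2006]
ee_rot: [0.87, 0.493, 0.0, -0.0]
ft_force: [0.2, 0.3, -0.3]
grip_width: 1.003
grasp_force: 0.0
```

```bash
cat >> h.py <<'E'
def wcloud():
    o=get_obs(); c=camera("wrist"); z=c["range_z"]; v,u=np.mgrid[:z.shape[0],:z.shape[1]]
    P=np.stack([(u-c["cx"])/c["fx"]*z,(v-c["cy"])/c["fy"]*z,z],-1)
    T=c["tool_from_camera"]; P=P@T[:3,:3].T+T[:3,3]
    return c, Rot.from_quat(o["ee_rot"]).apply(P.reshape(-1,3)).reshape(P.shape)+o["position"], o
E
python3 - <<'E'
from h import *
c,W,o=wcloud(); print(o["position"],o["joint_pos"].round(2),c["tool_from_camera"].round(3))
cv2.imwrite("pics/w1.png",c["color"][:,:,::-1])
Q=W[(c["range_z"]>0)];Q=Q[(Q[:,2]>.066)&(Q[:,2]<.085)&(np.hypot(Q[:,0]-.442,Q[:,1]+.268)<.04)]
print(len(Q),cv2.minEnclosingCircle((Q[:,:2]*1000).astype(np.float32)),np.median(Q[:,2]))
E
```

```text
[ 0.44363315 -0.26513398  0.2006228 ] [-0.29  0.14  0.81  1.84 -0.11  1.21  0.02] [[-0.001 -0.963 -0.27   0.069]
 [ 1.    -0.001  0.001  0.   ]
 [-0.001 -0.27   0.963 -0.133]
 [ 0.     0.     0.     1.   ]]
1262 ((443.9781188964844, -266.35223388671875), 25.43643569946289) 0.07695850678172633
```

View pics/w1.png

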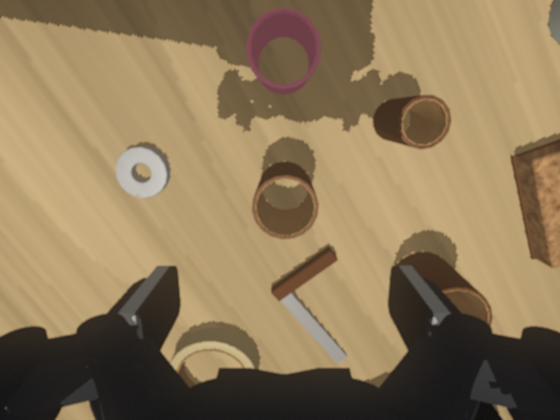

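The wrist view shows the medium sleeve at (286,205), with the square below it at (310,290) and the pink decoy at (283,50). The rim fit gives a radius of 25.4 mm at (0.444, -0.266). I'll descend and grip.

To row units: 0.15 m / 0.8 = 0.1875, 0.05 m / 0.8 = 0.0625.

>>> move_arm:
  force: 25
  plan:
    - {"delta_pos":[0.0013,0.0013,0.0625],"turn":[0,0,0],"fingers":0}
    - {"delta_pos":[0.0013,0.0013,0.125],"turn":[0,0,0],"fingers":0}
    - {"delta_pos":[0.0013,0.0013,0.1875],"turn":[0,0,0],"fingers":0}
    - {"delta_pos":[0.0013,0.0013,0.1875],"turn":[0,0,0],"fingers":0}
    - {"delta_pos":[0.0013,0.0013,0.1875],"turn":[0,0,0],"fingers":0.25}
    - {"delta_pos":[0.0013,0.0013,0.1875],"turn":[0,0,0],"fingers":0.35}
    - {"delta_pos":[0.0013,0.0013,0.1875],"turn":[0,0,0],"fingers":0.6}
    - {"delta_pos":[0.0013,0.0013,0.1875],"turn":[0,0,0],"fingers":0.6}
    - {"delta_pos":[0.0013,0.0013,0.1875],"turn":[0,0,0],"fingers":0.6}
    - {"delta_pos":[0.0013,0.0013,0.1875],"turn":[0,0,0],"fingers":0.6}

```text
clock: 3.65
position: [0.4459, -0.2665, 0.0528]
ee_rot: [0.87, 0.492, 0.001, 0.001]
ft_force: [-2.2, 2.1, 10.1]
grip_width: 0.592
grasp_force: 24.2
```

Run:
```python
from h import *
o=get_obs();print(o["position"],o["grip_width"],o["grasp_force"]); go((.545,.012,.20),5)
```

```text
[ 0.44585541 -0.26647992  0.05277912] 0.5916038961900917 24.23892111517489
d [ 0.29   -0.058  -0.1469] turn [ 0.003 -0.001 -0.628]
```

To row units: 0.29 m / 0.8 = 0.3625, 0.15 m / 0.8 = 0.1875, -0.63 rad / 4 = -0.1575.

>>> move_arm:
  plan:
    - {"delta_pos":[0,0,-0.0625],"turn":[0,0,0],"fingers":0.6}
    - {"delta_pos":[0,0,-0.125],"turn":[0,0,0],"fingers":0.6}
    - {"delta_pos":[0,0,-0.175],"turn":[0,0,0],"fingers":0.6}
    - {"delta_pos":[0.0625,-0.0125,-0.1813],"turn":[0,0,-0.025],"fingers":0.6}
    - {"delta_pos":[0.125,-0.025,-0.1813],"turn":[0,0,-0.0525],"fingers":0.6}
    - {"delta_pos":[0.1875,-0.0375,-0.1813],"turn":[0,0,-0.08],"fingers":0.6}
    - {"delta_pos":[0.25,-0.05,-0.1813],"turn":[0,0,-0.1075],"fingers":0.6}
    - {"delta_pos":[0.3125,-0.0625,-0.1813],"turn":[0,0,-0.135],"fingers":0.6}
    - {"delta_pos":[0.3625,-0.0725,-0.1813],"turn":[0,0,-0.1575],"fingers":0.6}
    - {"delta_pos":[0.3625,-0.0725,-0.1813],"turn":[0,0,-0.1575],"fingers":0.6}
    - {"delta_pos":[0.3625,-0.0725,-0.1813],"turn":[0,0,-0.1575],"fingers":0.6}
    - {"delta_pos":[0.3625,-0.0725,-0.1813],"turn":[0,0,-0.1575],"fingers":0.6}

```text
clock: 5.15
position: [0.544, 0.0108, 0.196]
ee_rot: [0.676, 0.737, 0.0, 0.0]
ft_force: [-0.3, -0.2, -0.9]
grip_width: 0.597
grasp_force: 26.6
```

Run:
```python
from h import *
o=get_obs();print(o["position"],o["ee_rot"].round(4),o["joint_pos"].round(2),o["grip_width"],o["grasp_force"]); go((.545,.012,.08),5)
c,W,o=wcloud()
m=c["range_z"]>0
def rimfit(Q):
    return len(Q),cv2.minEnclosingCircle((Q[:,:2]*1000).astype(np.float32))
Q=W[m];Q=Q[(np.hypot(Q[:,0]-.545,Q[:,1]-.012)<.035)&(Q[:,2]>.17)]
print("sleeve top",len(Q),np.percentile(Q[:,2],[5,50,95]))
# nut
Q=W[m];Q=Q[(Q[:,2]>.112)&(Q[:,2]<.145)&(np.hypot(Q[:,0]-.6,Q[:,1]-.104)<.03)];print("nut",rimfit(Q),Q.min(0),Q.max(0))
cv2.imwrite("pics/w2.png",c["color"][:,:,::-1])
```

```text
[0.54400973 0.01082478 0.19596655] [6.759e-01 7.370e-01 1.000e-04 1.000e-04] [-0.6   0.2   0.57  1.77 -0.11  1.21  0.08] 0.5968114913970111 26.593470247462392
d [0.0011 0.0011 0.116 ] turn [ 0.     0.    -0.001]
sleeve top 38285 [0.18235241 0.23325769 0.27923315]
nut (4377, ((603.1815795898438, 108.91954803466797), 19.748973846435547)) [0.5855697  0.08931659 0.11202929] [0.62055946 0.12831487 0.13899095]
```

View pics/w2.png

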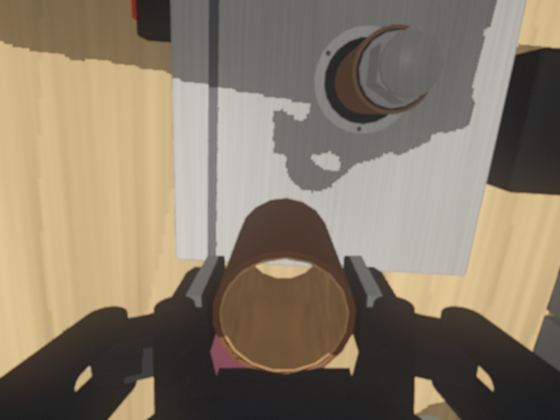

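The wrist view shows the sleeve held upright at (285,310), over the steel table. The working nut is at (400,65). I'll lower the sleeve now.

To row units: 0.124 m / 0.8 = 0.155, 0.122 m / 0.8 = 0.1525.

>>> move_arm:
  plan:
    - {"delta_pos":[0.0013,0.0013,0.0625],"turn":[0,0,0],"fingers":0.6}
    - {"delta_pos":[0.0013,0.0013,0.1125],"turn":[0,0,0],"fingers":0.6}
    - {"delta_pos":[0.0013,0.0013,0.1438],"turn":[0,0,0],"fingers":0.6}
    - {"delta_pos":[0.0013,0.0013,0.15],"turn":[0,0,0],"fingers":0.6}
    - {"delta_pos":[0.0013,0.0013,0.1525],"turn":[0,0,0],"fingers":0.6}
    - {"delta_pos":[0.0013,0.0013,0.155],"turn":[0,0,0],"fingers":0.6}
    - {"delta_pos":[0.0013,0.0013,0.155],"turn":[0,0,0],"fingers":0.6}

```text
clock: 6.08
position: [0.5458, 0.0133, 0.0729]
ee_rot: [0.675, 0.738, 0.001, 0.001]
ft_force: [-1.7, -0.2, 4.7]
grip_width: 0.596
grasp_force: 26.9
```

Contact is 4.7 N, so I'll release slowly.

To row units: -0.16 m / 0.8 = -0.2, -0.1 m / 0.8 = -0.125.

>>> move_arm:
  plan:
    - {"delta_pos":[0,0,0],"turn":[0,0,0],"fingers":0.38}
    - {"delta_pos":[0,0,0],"turn":[0,0,0],"fingers":0.33}
    - {"delta_pos":[0,0,0],"turn":[0,0,0],"fingers":0.2}
    - {"delta_pos":[0,0,0],"turn":[0,0,0],"fingers":0}
    - {"delta_pos":[0,0,0],"turn":[0,0,0],"fingers":0}
    - {"delta_pos":[0,0,-0.0625],"turn":[0,0,0],"fingers":0}
    - {"delta_pos":[0,0,-0.125],"turn":[0,0,0],"fingers":0}
    - {"delta_pos":[0,0,-0.2],"turn":[0,0,0],"fingers":0}
    - {"delta_pos":[0,0,-0.2],"turn":[0,0,0],"fingers":0}
    - {"delta_pos":[0,0,-0.2],"turn":[0,0,0],"fingers":0}
    - {"delta_pos":[0,0,-0.2],"turn":[0,0,0],"fingers":0}

```text
clock: 7.45
position: [0.5443, 0.0134, 0.2303]
ee_rot: [0.675, 0.738, -0.001, -0.001]
ft_force: [0.4, -0.1, 0.1]
grip_width: 0.999
grasp_force: 0.0
```

Run:
```python
from h import *
c,W,o=wcloud(); print(o["position"],o["joint_pos"].round(2))
m=c["range_z"]>0;A=W[m]
Q=A[(np.hypot(A[:,0]-.545,A[:,1]-.012)<.035)&(A[:,2]>.09)&(A[:,2]<.11)]
print("sleeve rim",len(Q),cv2.minEnclosingCircle((Q[:,:2]*1000).astype(np.float32)),np.percentile(Q[:,2],[5,50,95]))
go((.575,.06,.25),1)
```

```text
[0.54430319 0.01336855 0.23030628] [-0.62  0.17  0.58  1.72 -0.1   1.28  0.07]
sleeve rim 1041 ((546.548095703125, 11.951301574707031), 25.59553337097168) [0.09134445 0.09709845 0.09845416]
d [ 0.0437  0.0346 -0.0197] turn [-0.002  0.     0.072]
```

To row units: 0.087 m / 0.8 = 0.1088, 0.062 m / 0.8 = 0.0775, 0.07 rad / 4 = 0.0175.

>>> move_arm:
  plan:
    - {"delta_pos":[0.0625,0.0375,-0.025],"turn":[0,0,0.0125],"fingers":0}
    - {"delta_pos":[0.1088,0.0775,-0.025],"turn":[0,0,0.0175],"fingers":0}
    - {"delta_pos":[0.1088,0.0775,-0.025],"turn":[0,0,0.0175],"fingers":0}
    - {"delta_pos":[0.1088,0.0775,-0.025],"turn":[0,0,0.0175],"fingers":0}
    - {"delta_pos":[0.1088,0.0775,-0.025],"turn":[0,0,0.0175],"fingers":0}

```text
clock: 8.12
position: [0.5987, 0.1041, 0.2515]
ee_rot: [0.701, 0.713, -0.0, -0.0]
ft_force: [-0.1, 0.2, 0.0]
grip_width: 1.0
grasp_force: 0.0
```

Run:
```python
from h import *
c,W,o=wcloud(); print(o["position"],o["joint_pos"].round(2))
m=c["range_z"]>0
near=np.hypot(W[...,0]-.6,W[...,1]-.105)<.027
for lo,hi in((.122,.131),(.126,.145),(.134,.145)):
    Q=W[m&near&(W[...,2]>lo)&(W[...,2]<hi)]
    print(lo,hi,len(Q),cv2.minEnclosingCircle((Q[:,:2]*1000).astype(np.float32)),Q[:,2].max())
Q=W[m&near&(W[...,2]>.108)&(W[...,2]<.145)]
# extents of the horizontal outline along directions, to find flats
for a in range(-90,90,15):
    p=Q[:,:2]@[np.cos(np.radians(a)),np.sin(np.radians(a))]; lo,hi=np.percentile(p,[.5,99.5]); print(a,round((hi-lo)*1000,1),round((hi+lo)*500,1))
cv2.imwrite("pics/w3.png",c["color"][:,:,::-1])
go((.6,.105,.17),1)
```

```text
[0.59872078 0.10413493 0.25153413] [-0.68  0.31  0.54  1.52 -0.16  1.35 -0.11]
0.122 0.131 297 ((603.18798828125, 109.00675201416016), 19.436697006225586) 0.1309936992902629
0.126 0.145 1771 ((603.1532592773438, 108.98442077636719), 19.416767120361328) 0.1393833296979206
0.134 0.145 1017 ((603.577880859375, 109.28612518310547), 15.210652351379395) 0.1393833296979206
-90 36.7 -109.5
-75 36.0 50.4
-60 33.8 207.0
-45 35.8 349.0
-30 36.7 467.4
-15 35.8 554.0
0 33.7 603.0
15 34.9 611.2
30 36.2 577.4
45 35.8 504.1
60 33.9 396.1
75 35.7 261.8
d [0.0006 0.0012 0.0818] turn [-0. -0. -0.]
```

View pics/w3.png

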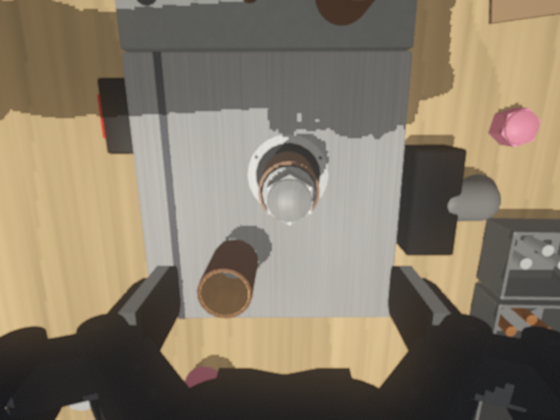

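The wrist view shows the nut at (290,200) with flats facing ±x. The outline is 34 mm across at 0 and ±60 degrees, centred at (0.603, 0.109). The sleeve stands at (228,290). I'll descend to TCP z of about 0.118 and grip.

To row units: 0.133 m / 0.8 = 0.1663, 0.128 m / 0.8 = 0.16.

>>> move_arm:
  force: 40
  plan:
    - {"delta_pos":[0.0063,0.0056,0.0625],"turn":[0,0,0],"fingers":0}
    - {"delta_pos":[0.0063,0.0056,0.125],"turn":[0,0,0],"fingers":0}
    - {"delta_pos":[0.0063,0.0056,0.16],"turn":[0,0,0],"fingers":0}
    - {"delta_pos":[0.0063,0.0056,0.1663],"turn":[0,0,0],"fingers":0}
    - {"delta_pos":[0.0063,0.0056,0.1663],"turn":[0,0,0],"fingers":0.3}
    - {"delta_pos":[0.0063,0.0056,0.1663],"turn":[0,0,0],"fingers":0.5}
    - {"delta_pos":[0.0063,0.0056,0.1663],"turn":[0,0,0],"fingers":0.55}
    - {"delta_pos":[0.0063,0.0056,0.1663],"turn":[0,0,0],"fingers":0.75}
    - {"delta_pos":[0.0063,0.0056,0.1663],"turn":[0,0,0],"fingers":0.75}
    - {"delta_pos":[0.0063,0.0056,0.1663],"turn":[0,0,0],"fingers":0.75}

```text
clock: 9.43
position: [0.6037, 0.1108, 0.1198]
ee_rot: [0.7, 0.714, 0.001, 0.0]
ft_force: [-3.6, 0.1, 5.5]
grip_width: 0.385
grasp_force: 39.9
```

Gripped. I'll try right-hand unscrewing first, counter-clockwise from above, which is -z in the tool frame.

To row units: -0.0005 m / 0.8 = -0.0006, -0.22 rad / 4 = -0.055.

>>> move_arm:
  plan:
    - {"delta_pos":[0,0,0],"turn":[0,0,-0.02],"fingers":0.75}
    - {"delta_pos":[0,0,0],"turn":[0,0,-0.04],"fingers":0.75}
    - {"delta_pos":[0,0,-0.0006],"turn":[0,0,-0.055],"fingers":0.75}
    - {"delta_pos":[0,0,-0.0006],"turn":[0,0,-0.055],"fingers":0.75}

```text
clock: 9.93
position: [0.6032, 0.1111, 0.1198]
ee_rot: [0.618, 0.786, 0.0, -0.0]
ft_force: [-6.0, 1.3, 6.4]
grip_width: 0.386
grasp_force: 40.2
```

Run:
```python
from h import *
o=get_obs();print(o["torque"],o["ft_force"],o["joint_pos"].round(3),o["grip_width"],o["position"],o["ee_rot"]);go((.6037,.1108,.1198),1)
```

```text
[ 0.27343637  1.13378571 -0.00871459] [-5.97911647  1.29444511  6.38442115] [-0.622  0.425  0.464  1.66  -0.209  1.107  0.139] 0.38598384894044574 [0.60317575 0.11112952 0.11981644] [ 6.17758300e-01  7.86367838e-01  2.80014415e-04 -4.77842852e-04]
d [-0.0004  0.0004  0.    ] turn [-0.    -0.001  0.222]
```

Torque is near zero and the grip is unchanged, so the nut turns this way (right-hand thread). I'll continue, following the 2.55 mm/rad rise.

To row units: -0.0048 m / 0.8 = -0.006, -0.0044 m / 0.8 = -0.0055, -1.7 rad / 4 = -0.425.

>>> move_arm:
  plan:
    - {"delta_pos":[0,0,-0.0013],"turn":[0,0,-0.0425],"fingers":0.75}
    - {"delta_pos":[0,0,-0.0018],"turn":[0,0,-0.085],"fingers":0.75}
    - {"delta_pos":[0,0,-0.0023],"turn":[0,0,-0.1275],"fingers":0.75}
    - {"delta_pos":[0,0,-0.0029],"turn":[0,0,-0.17],"fingers":0.75}
    - {"delta_pos":[0,0,-0.0034],"turn":[0,0,-0.2125],"fingers":0.75}
    - {"delta_pos":[0,0,-0.0039],"turn":[0,0,-0.255],"fingers":0.75}
    - {"delta_pos":[0,0,-0.0045],"turn":[0,0,-0.2975],"fingers":0.75}
    - {"delta_pos":[0,0,-0.005],"turn":[0,0,-0.34],"fingers":0.75}
    - {"delta_pos":[0,0,-0.0055],"turn":[0,0,-0.3825],"fingers":0.75}
    - {"delta_pos":[0,0,-0.006],"turn":[0,0,-0.425],"fingers":0.75}
    - {"delta_pos":[0,0,-0.006],"turn":[0,0,-0.425],"fingers":0.75}
    - {"delta_pos":[0,0,-0.006],"turn":[0,0,-0.425],"fingers":0.75}

```text
clock: 11.42
position: [0.6017, 0.1089, 0.1241]
ee_rot: [-0.182, 0.983, -0.001, -0.002]
ft_force: [-13.9, -5.0, 9.8]
grip_width: 0.387
grasp_force: 40.6
```

Run:
```python
from h import *
o=get_obs();print(o["torque"],o["joint_pos"].round(3),o["position"],o["ee_rot"])
R=Rot.from_quat(o["ee_rot"]).as_matrix();print("az",np.degrees(np.arctan2(R[1,1],R[0,1])))
```

```text
[-1.14405975  2.65811551 -0.03481131] [-0.387  0.394  0.167  1.644 -0.07   1.115  1.734] [0.60172521 0.10893305 0.12406924] [-1.81646213e-01  9.83361250e-01 -5.21552287e-04 -2.24351940e-03]
az 110.9314074346485
```

To row units: 1.047 rad / 4 = 0.2618.

>>> move_arm:
  plan:
    - {"delta_pos":[0,0,0],"turn":[0,0,0],"fingers":0.4}
    - {"delta_pos":[0,0,0],"turn":[0,0,0],"fingers":0}
    - {"delta_pos":[0,0,0],"turn":[0,0,0],"fingers":0}
    - {"delta_pos":[0,0,0],"turn":[0,0,0],"fingers":0}
    - {"delta_pos":[0,0,0],"turn":[0,0,0.045],"fingers":0}
    - {"delta_pos":[0,0,0],"turn":[0,0,0.09],"fingers":0}
    - {"delta_pos":[0,0,0],"turn":[0,0,0.135],"fingers":0}
    - {"delta_pos":[0,0,0],"turn":[0,0,0.18],"fingers":0}
    - {"delta_pos":[0,0,0],"turn":[0,0,0.225],"fingers":0}
    - {"delta_pos":[0,0,0],"turn":[0,0,0.2618],"fingers":0}
    - {"delta_pos":[0,0,0],"turn":[0,0,0.2618],"fingers":0}
    - {"delta_pos":[0,0,0],"turn":[0,0,0.2618],"fingers":0}

```text
clock: 12.92
position: [0.6034, 0.1107, 0.124]
ee_rot: [0.331, 0.944, 0.0, -0.0]
ft_force: [-0.0, -0.2, 0.1]
grip_width: 1.002
grasp_force: 0.0
```

Run:
```python
from h import *
c,W,o=wcloud(); print(o["position"],o["joint_pos"].round(2))
m=c["range_z"]>0
R=Rot.from_quat(o["ee_rot"]).as_matrix();print("az",np.degrees(np.arctan2(R[1,1],R[0,1])))
near=np.hypot(W[...,0]-.603,W[...,1]-.109)<.025
Q=W[m&near&(W[...,2]>.112)&(W[...,2]<.155)]
print(len(Q),np.percentile(Q[:,2],99.5),cv2.minEnclosingCircle((Q[:,:2]*1000).astype(np.float32)))
for a in range(-90,90,10):
    p=Q[:,:2]@[np.cos(np.radians(a)),np.sin(np.radians(a))]; lo,hi=np.percentile(p,[.5,99.5]); print(a,round((hi-lo)*1000,1),end="; ")
go((.6027,.1095,.1235),51)
```

```text
[0.60344482 0.11071307 0.12399294] [-0.53  0.41  0.34  1.65 -0.15  1.11  0.75]
az 51.30143176592349
7471 0.14236424009328297 ((603.502685546875, 109.8160629272461), 19.821666717529297)
-90 36.5; -80 35.3; -70 33.7; -60 34.4; -50 36.1; -40 36.7; -30 36.3; -20 34.7; -10 33.5; 0 34.9; 10 36.2; 20 36.8; 30 36.2; 40 35.0; 50 33.5; 60 34.5; 70 36.0; 80 36.7; d [-0.0001 -0.0014  0.0005] turn [ 0.    -0.     0.005]
```

The nut has risen about 4 mm and its flats now face 51 degrees, as expected. I'll regrip and turn on to free it.

To row units: -0.0025 m / 0.8 = -0.0031, -0.001 m / 0.8 = -0.0013, -0.95 rad / 4 = -0.2375.

>>> move_arm:
  plan:
    - {"delta_pos":[0,-0.0013,0],"turn":[0,0,0],"fingers":0.3}
    - {"delta_pos":[0,-0.0013,0],"turn":[0,0,0],"fingers":0.55}
    - {"delta_pos":[0,-0.0013,0],"turn":[0,0,0],"fingers":0.75}
    - {"delta_pos":[0,-0.0013,0],"turn":[0,0,0],"fingers":0.75}
    - {"delta_pos":[0,-0.0013,0],"turn":[0,0,0],"fingers":0.75}
    - {"delta_pos":[0,-0.0013,-0.0005],"turn":[0,0,-0.04],"fingers":0.75}
    - {"delta_pos":[0,-0.0013,-0.001],"turn":[0,0,-0.08],"fingers":0.75}
    - {"delta_pos":[0,-0.0013,-0.0015],"turn":[0,0,-0.12],"fingers":0.75}
    - {"delta_pos":[0,-0.0013,-0.002],"turn":[0,0,-0.16],"fingers":0.75}
    - {"delta_pos":[0,-0.0013,-0.0025],"turn":[0,0,-0.2],"fingers":0.75}
    - {"delta_pos":[0,-0.0013,-0.0031],"turn":[0,0,-0.2375],"fingers":0.75}
    - {"delta_pos":[0,-0.0013,-0.0031],"turn":[0,0,-0.2375],"fingers":0.75}

```text
clock: 14.48
position: [0.6027, 0.1093, 0.1265]
ee_rot: [-0.135, 0.991, -0.0, -0.0]
ft_force: [-1.7, -1.5, 2.7]
grip_width: 0.388
grasp_force: 43.4
```

Run:
```python
from h import *
o=get_obs();print(o["torque"],o["joint_pos"].round(3),o["position"])
R=Rot.from_quat(o["ee_rot"]).as_matrix();print("az",np.degrees(np.arctan2(R[1,1],R[0,1])))
```

```text
[-0.4315373   0.40487567  0.02693722] [-0.399  0.391  0.181  1.643 -0.076  1.115  1.643] [0.60273508 0.1093208  0.12653837]
az 105.46120609614343
```

The total turn is about 2.87 rad, past the 2.5 rad needed. I'll lift gently and watch the force.

To row units: -0.005 m / 0.8 = -0.0063, -0.004 m / 0.8 = -0.005, -0.2 rad / 4 = -0.05.

>>> move_arm:
  plan:
    - {"delta_pos":[0,0,-0.0013],"turn":[0,0,-0.025],"fingers":0.75}
    - {"delta_pos":[0,0,-0.0025],"turn":[0,0,-0.05],"fingers":0.75}
    - {"delta_pos":[0,0,-0.005],"turn":[0,0,-0.05],"fingers":0.75}
    - {"delta_pos":[0,0,-0.0063],"turn":[0,0,-0.05],"fingers":0.75}

```text
clock: 14.98
position: [0.6024, 0.1095, 0.1311]
ee_rot: [-0.231, 0.973, -0.0, -0.001]
ft_force: [-1.4, -2.3, -2.9]
grip_width: 0.389
grasp_force: 42.7
```

To row units: -0.1 m / 0.8 = -0.125, -0.07 m / 0.8 = -0.0875.

>>> move_arm:
  plan:
    - {"delta_pos":[0,0,-0.0125],"turn":[0,0,0],"fingers":0.75}
    - {"delta_pos":[0,0,-0.025],"turn":[0,0,0],"fingers":0.75}
    - {"delta_pos":[0,0,-0.05],"turn":[0,0,0],"fingers":0.75}
    - {"delta_pos":[0,0,-0.0875],"turn":[0,0,0],"fingers":0.75}
    - {"delta_pos":[0,0,-0.125],"turn":[0,0,0],"fingers":0.75}
    - {"delta_pos":[0,0,-0.125],"turn":[0,0,0],"fingers":0.75}
    - {"delta_pos":[0,0,-0.125],"turn":[0,0,0],"fingers":0.75}
    - {"delta_pos":[0,0,-0.125],"turn":[0,0,0],"fingers":0.75}
    - {"delta_pos":[0,0,-0.125],"turn":[0,0,0],"fingers":0.75}

```text
clock: 16.1
position: [0.6025, 0.1098, 0.2307]
ee_rot: [-0.233, 0.972, 0.0, -0.001]
ft_force: [1.1, 0.4, -2.6]
grip_width: 0.385
grasp_force: 42.9
```

Run:
```python
from h import *
o=get_obs();print(o["clock"],o["position"],o["grip_width"],o["grasp_force"],o["ft_force"])
c,W,o=wcloud()
s=camera("side"); S=cloud(s).reshape(-1,3)
Q=S[(np.hypot(S[:,0]-.546,S[:,1]-.012)<.035)&(S[:,2]>.085)&(S[:,2]<.11)]
print("sleeve",cv2.minEnclosingCircle((Q[:,:2]*1000).astype(np.float32)),np.percentile(Q[:,2],[5,50,95]))
a=np.hstack([cv2.resize(c["color"],None,fx=.7,fy=.7),cv2.resize(s["color"][90:300,170:450],(392,294))])
cv2.imwrite("pics/fin.png",a[:,:,::-1])
```

```text
16.1 [0.60250658 0.10981955 0.23065656] 0.38490464158481763 42.8884945018217 [ 1.07497541  0.36158727 -2.56683784]
sleeve ((545.8991088867188, 13.464791297912598), 27.79110336303711) [0.08596535 0.09346072 0.0981917 ]
```

View pics/fin.png

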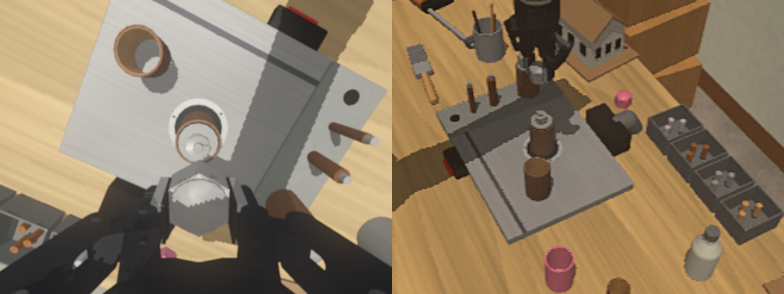

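The left image shows the nut level in the jaws at (200,205), above the bare spindle end at (200,145). In both images the sleeve stands on the table, at (140,50) on the left and (538,178) on the right. I'll hand in.

```bash
python3 -c "
from workcell import hand_in; print(hand_in())"
```

```text
the job is handed in; nothing more can be done
None
```

The job is handed in, with no verdict returned: the 51 mm sleeve stands released on the steel table, and the drum's nut (right-hand thread, turned off by about 2.9 rad) is held level in the gripper about 110 mm above its seat.

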